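Bench wash: pump the dispenser, then open the safety-capped bleach bottle

TASK

Get the bench wash ready: give the pump dispenser that has the beaker under its spout one full press and let its head spring back up, then open the bleach bottle with the large ribbed push-and-turn safety cap by pressing the cap down, twisting it anticlockwise (seen from above) while it is down, and lifting it off. Finish while still holding the cap in the gripper, the right way up, still and clear in the air, about 8 cm straight above the bottle's neck; do not put it down or let it go. Leave everything else on the bench where it stands.

Things in the scene. Friction and masses are not known exactly. Their poses are not given: they have to be found in the camera images.
- bottle: white round bleach bottle, 90 mm across, fixed to the bench with its 110 mm square grey foot plate: it never moves or turns. Origin at the centre of the underside, z up; x is the direction of the cap's x axis when locked. Its shoulder narrows above 100 mm to a 42 mm collar at 121 mm height, below the cap.
- neck (a point): centre of the top of the bottle's neck, on its axis, 156 mm above the bottle's origin, hidden in the cap. The neck is 42 mm across over two overhangs that hold the cap's lugs; a sprung rubber seal stands up to 9 mm out of it and pushes the cap up.
- cap: grey ribbed safety cap on the bottle's neck, the only thick ribbed cap here: 52 mm across (53.5 over ribs), 34 mm tall, hollow below, about 45 g, loose. Origin at the centre of its lower rim, z up; locked, this is 133 mm above the bottle's origin. Locked it has 5 degrees of play, but cannot be lifted off or turned. Pressing: about 5 N to start, 1 N more per mm, hard stop 7 mm down (12 N).
- cap_top (a point): centre of the cap's flat top, 34 mm above the cap's origin. Pressed at least 4.5 mm (5 to 6.5 is best) below its locked height, the cap turns anticlockwise from above (positive yaw) only. Past 47 degrees it is free and sprung up about 2 mm; from 47 to 137 degrees (75 to 90 is best) it lifts straight off; at 137 degrees is a stop.
- dispenser: white round pump dispenser bottle, 80 mm across, fixed with a 175 x 100 mm steel drip plate (6 mm thick) to the bench; origin under the bottle's axis at bench height; the spout points along its -x. Its grey collar reaches 149 mm, the pump head stands above that.
- pump (a joint): travel of the dispenser's sprung pump head, 0 = up, 0.012 m = fully down; it takes about 1.8 N to start and 6 N at the bottom, and springs back by itself.
- pump_top (a point): centre of the flat top of the pump head, a grey disc 44 mm across and 14 mm thick, 187 mm above the bench when up; a thin spout runs 80 mm out from its middle, below the level of its top.
- beaker: clear open beaker, 58 mm across, 60 mm tall, loose on the drip plate under the spout; origin at the centre of the underside
- tip_box: grey box of pipette tips with clear lid, 90 x 60 x 65 mm; origin under its centre; leave alone
- vial: amber vial, 26 mm across, 50 mm tall; origin under its centre; leave alone
- dishes: stack of three clear dishes, 88 mm across, 47 mm tall; origin under its centre; leave alone
- small_bottle: small white bottle with a plain narrow cap, 56 mm across, 120 mm tall; origin under its centre; leave alone
- spare_bottle: white bottle with a plain narrow cap, 80 mm across, 150 mm tall; origin under its centre; leave alone
- tube_rack: black rack of capped tubes, 70 x 220 x 86 mm; origin under its centre; leave alone
- marker: white marker pen, 14 mm thick, about 110 mm long, lying; leave alone
Things that resemble listed ones, but are neither listed nor needed, are in the scene too. What is shaped like the cap but black or green is not meant. What is shaped like the dispenser but orange is not meant.

How it is judged:
By the outcome, as a careful person would: the job done as asked, in the order asked, and still so for the second after the job is handed in, while the arm keeps its last pose, push and grip.
It also fails if it takes over 51 s, if anything falls off the work surface, if the arm or the gripper's body presses on something with over 40 N, if the wrist force passes 120 N, or if a joint passes its speed limit or range.

ROBOT

A 6-joint arm with a two-finger parallel gripper is mounted at the origin on the work surface. World frame = base frame: x ahead of the robot, y to its left, z up, the work surface at z = 0. Lengths are in m, angles in rad, forces in N, time in s.
With the tool pointing down it reaches from about 0.35 to 0.775 m from the base axis. Payload 7.3 kg.
Tool frame: the origin (TCP) lies between the finger pads; the fingertips stand 25 mm ahead of it and the grasp point (between the pads) lies 6 mm ahead of it; y points along the fingers, z is the direction in which the jaws open and shut, and the axes are right-handed (so a half turn about y gives the same grasp; the last joint's range is limited). The gripper opens to 92 mm and grips with 3 to 60 N. Pads are 19 mm wide; open, the fingers measure 130 mm over their backs; the gripper's body (75 mm by 190 mm) begins 47 mm behind the grasp point.
Start: joints at [-1.33, 0.342, 1.524, -0, 1.275, -0.146], TCP at [0.198, -0.486, 0.252] pointing down, gripper open.
Joint ranges: [-2.53, 2.53], [-0.77, 2.02], [0.04, 2.7], [-1, 4.14], [0.28, 2.66], [-3.11, 3.11]. Speed limits (rad/s): [2.57, 2.57, 3.14, 3.14, 3.14, 3.14].

INTERFACE

Orientations are given as [roll, pitch, yaw] about the fixed x, y, z axes, in that order (R = Rz(yaw) Ry(pitch) Rx(roll)).
In Python, from cell import sensors, read_camera, hand_in gives the robot as it stands. The module is installed in compiled form; this text tells all that it offers.
- The arm moves only by the tool send_rows, never from a script. Its argument "motion" is a list that holds one entry, the list of rows, each a list of 4 numbers: the shift along the tool's x, y, z in m, then the turn about the tool's y in degrees. In form: [[[tx, ty, tz, twist], ...]]. A call has 1 to 8 rows; each row is the pose to reach, as a shift and turn from the pose measured when the call began, along the tool's axes at that moment; what a row does not reach only later rows make up. A row lasts 1/10 s, in which the tool goes at most 50 mm and 8.59 degrees, less where a joint would pass 70% of its speed; a pose out of reach is approached as far as the arm can. A call with a gripper value outside its range is refused whole. "gripper" is the opening, from 0 (shut) to 1 (fully open), set as the call begins (left out, the last holds). The fingers move at their own pace and stop on an object; "grip_force" is the grip in N (left out, the last holds). Time passes only in rows, so rows that repeat a pose let the fingers close. It gives the time, the measured TCP pose, the force and the opening at its end, in the units of the state.
- sensors.observe(): the state, without advancing time (a new reading comes with each control period).
- read_camera(name): name is "scene" or "top" or "wrist"; returns a dict with "frame" (384x512x3 uint8, red, green, blue), "fx", "fy", "cx", "cy" (pixels), "extrinsics" (4x4, takes a point from world to camera coordinates). Camera axes: x right, y up, looking along -z (the intrinsics and any distortion apply to the point x, -y, -z); pixel columns grow to the right and rows downward; lengths in m; the calibration is good to about 2 mm. A picture is of the moment at which its call begins. There is no depth.
- hand_in(): hands the job in, once; it reports no verdict.
The state is a dict: "time": time; "qpos": joint angles; "qvel": joint speeds; "joint_efforts": joint torques, N m; "tool_pos": TCP position; "tool_rot": TCP orientation; "contact_force": force on the tool from outside, world axes, zero at the start; "torque": the same for the moment, N m; "opening": finger opening in m.
Only numpy, scipy, OpenCV 4.12 (cv2) and the standard library are available. Lean on these libraries where they do the work, as an engineer would, in place of code of your own. Each camera call takes 0.05 s, during which the arm holds its last target.

## Working session

There is one attempt and no reset: what is moved stays moved. The work goes in short steps, Python scripts to look and compute and a tool call to move; the robot and the scene stay as the last step left them, time stands still between calls to the robot, and variables do not carry over. Pictures are saved under pics/ and viewed, and the job is handed in when it is done.

Besides the shell and the picture viewer there is one more tool, called after ">>>" by a JSON object that holds its "api" and its "payload", one argument or row to a line. send_rows: Moves the arm, as the interface text tells. Its arguments: {"type":"object","properties":{"motion":{"type":"array"},"gripper":{"type":"number"},"grip_force":{"type":"number"}},"required":["motion"]}

```bash
mkdir -p pics
cat > h.py <<'E'
import numpy as np, cv2
from cell import sensors, read_camera, hand_in
def proj(c,P):
    p=c["extrinsics"]@np.r_[P,1]; x,y,z=p[0],-p[1],-p[2]
    return np.array([c["fx"]*x/z+c["cx"],c["fy"]*y/z+c["cy"]])
def ray(c,u,v):
    E=np.array(c["extrinsics"]);R=E[:3,:3];t=E[:3,3]
    d=np.array([(u-c["cx"])/c["fx"],-(v-c["cy"])/c["fy"],-1.])
    return -R.T@t, R.T@d
def atz(c,u,v,z):
    o,d=ray(c,u,v); return o+d*(z-o[2])/d[2]
E
python3 - <<'E'
from h import *
import pickle
D={}
for n in ("scene","top","wrist"):
    c=read_camera(n);D[n]=c
    cv2.imwrite(f"pics/{n}0.png",cv2.resize(c["frame"][:,:,::-1],(768,576)))
    print(n,c.keys(),c["fx"],c["fy"],c["cx"],c["cy"],np.round(ray(c,256,192),3))
pickle.dump(D,open("D0.pkl","wb"))
s=sensors.observe();print({k:np.round(v,3) for k,v in s.items()})
E
```

```text
scene dict_keys(['frame', 'fx', 'fy', 'cx', 'cy', 'extrinsics']) 355.27835620705287 355.27835620705287 251.5775746459063 191.92332687120694 [[ 1.167  0.534  0.841]
 [-0.551 -0.497 -0.671]]
top dict_keys(['frame', 'fx', 'fy', 'cx', 'cy', 'extrinsics']) 437.5056821688493 437.5056821688493 249.992255774411 195.16222575827572 [[ 0.45  -0.01   1.271]
 [ 0.107 -0.021 -0.994]]
wrist dict_keys(['frame', 'fx', 'fy', 'cx', 'cy', 'extrinsics']) 288.2922437884138 288.2922437884138 255.62107313847034 192.1184034397781 [[ 0.264 -0.46   0.384]
 [-0.248 -0.101 -0.963]]
{'time': np.float64(0.15), 'qpos': array([-1.33 ,  0.343,  1.525, -0.   ,  1.275, -0.146]), 'qvel': array([-0.001, -0.003, -0.002,  0.   , -0.001,  0.001]), 'joint_efforts': array([ 2.0000e-03, -4.3147e+01, -2.4435e+01,  7.2000e-02,  5.4000e-02,
       -0.0000e+00]), 'tool_pos': array([ 0.198, -0.486,  0.251]), 'tool_rot': array([-1.572,  0.   , -2.755]), 'contact_force': array([-0.186, -0.134,  0.489]), 'torque': array([ 0.029,  0.006, -0.005]), 'opening': np.float64(0.092)}
```

View pics/scene0.png

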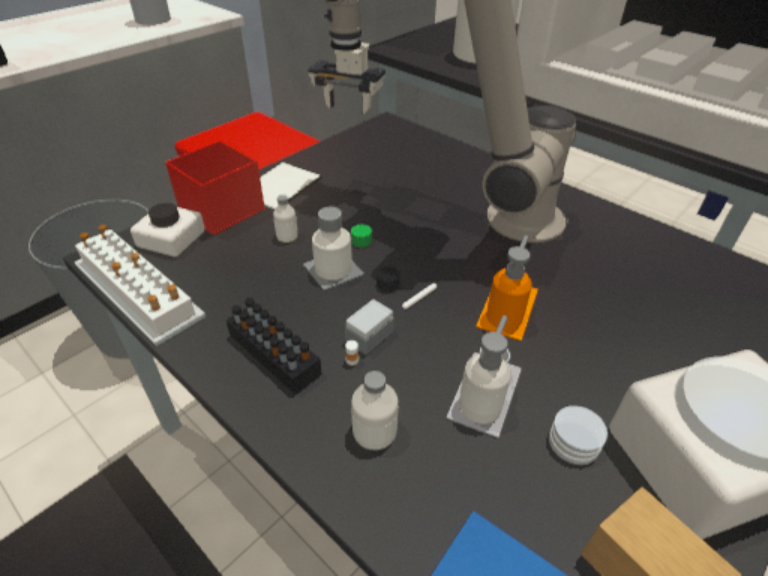

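View pics/top0.png

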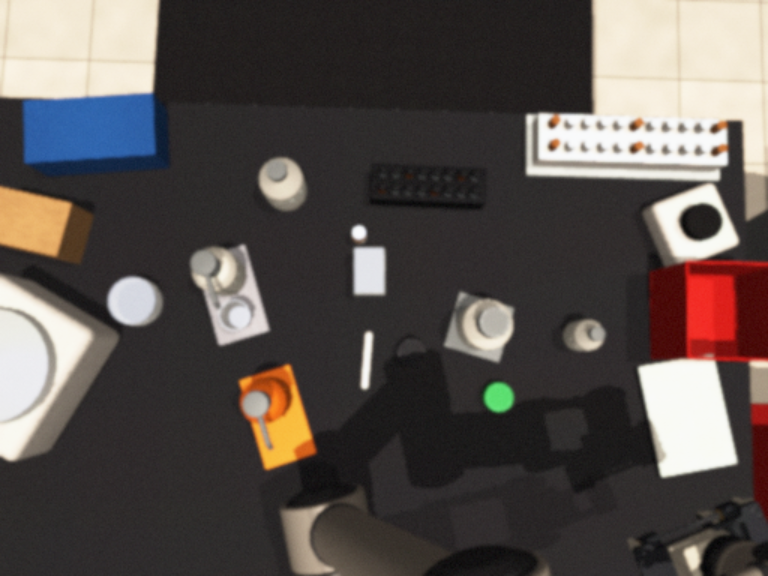

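View pics/wrist0.png

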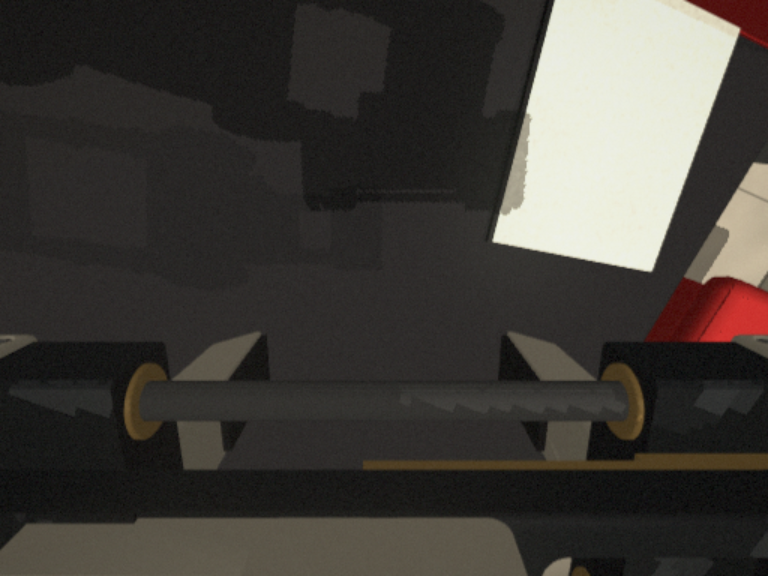

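Run:
```python
from h import *
import pickle
D=pickle.load(open("D0.pkl","rb"))
t=D["top"]["frame"][:,:,::-1];s=D["scene"]["frame"][:,:,::-1]
a=cv2.resize(t[155:235,120:190],(400,457),interpolation=cv2.INTER_CUBIC)
b=cv2.resize(t[185:255,290:350],(392,457),interpolation=cv2.INTER_CUBIC)
cv2.imwrite("pics/ct.png",np.hstack([a,b]))
a=cv2.resize(s[205:295,290:360],(355,457),interpolation=cv2.INTER_CUBIC)
b=cv2.resize(s[130:200,195:255],(392,457),interpolation=cv2.INTER_CUBIC)
cv2.imwrite("pics/cs.png",np.hstack([a,b]))
t=D["top"];s=D["scene"]
def tri(p,q):
    o1,d1=ray(t,*p);o2,d2=ray(s,*q)
    d1/=np.linalg.norm(d1);d2/=np.linalg.norm(d2)
    k=np.linalg.lstsq(np.c_[d1,-d2],o2-o1,rcond=None)[0]
    A=o1+k[0]*d1;B=o2+k[1]*d2;return (A+B)/2,np.linalg.norm(A-B)
print("pump",tri((136.5,174.7),(329,230)),atz(t,136.5,174.7,.187),atz(s,329,228,.187))
print("cap",tri((328,214),(219.7,142)),atz(t,328,214,.167),atz(s,219.7,142,.167))
```

```text
pump (array([0.60168221, 0.26976533, 0.17829665]), np.float64(0.0018771210022647579)) [0.60096319 0.26673798 0.187     ] [0.6029659  0.27020223 0.187     ]
cap (array([ 0.51858646, -0.21679704,  0.17127089]), np.float64(0.002282921438284128)) [ 0.51808205 -0.21672869  0.167     ] [ 0.51501435 -0.2226497   0.167     ]
```

View pics/ct.png

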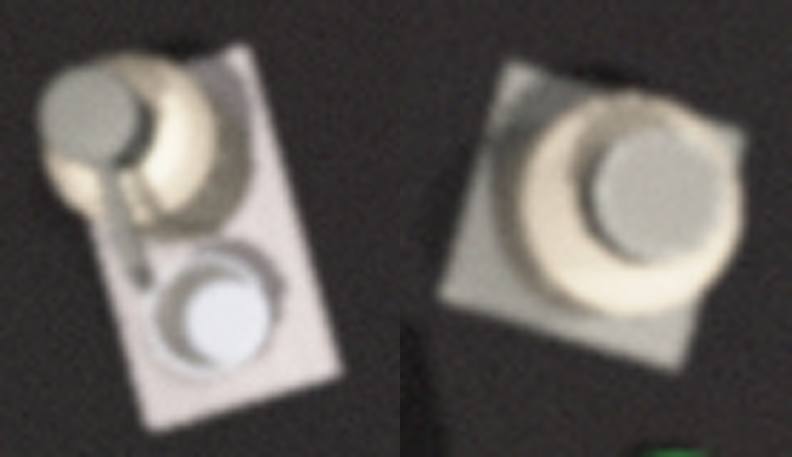

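View pics/cs.png

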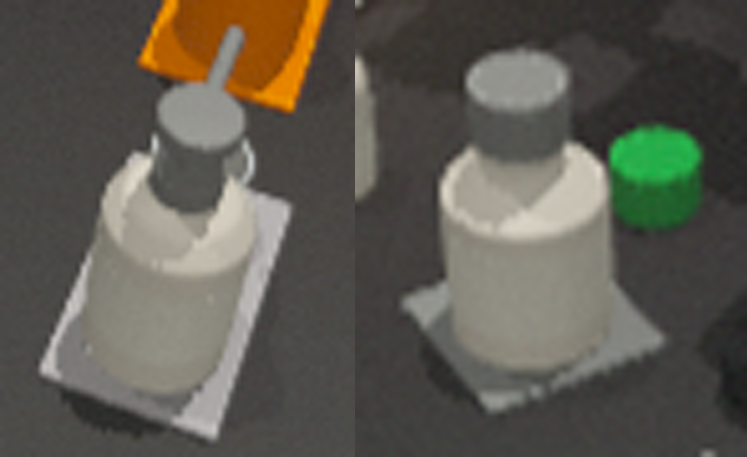

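```bash
cat > tri.py <<'E'
from h import *
import pickle
D=pickle.load(open("D0.pkl","rb"))
t=D["top"];s=D["scene"]
from scipy.optimize import least_squares
def tri(p,q,z):
    f=lambda P:np.r_[proj(t,P)-p,proj(s,P)-q]
    r=least_squares(f,[.5,0,z]);g=lambda P:f(np.r_[P,z]);r2=least_squares(g,[.5,0])
    return r.x.round(4),r.fun.round(2),r2.x.round(4),r2.fun.round(2)
print("pump",tri((135.4,175.1),(329,227.8),.187),atz(t,135.4,175.1,.187),atz(s,329,227.8,.187))
print("cap",tri((329.4,214.5),(219.4,141.8),.167),atz(t,329.4,214.5,.167),atz(s,219.4,141.8,.167))
def T(x,y,sc,ox,oy): return ((x+.5)/sc-.5+ox,(y+.5)/sc-.5+oy)
cor=[atz(t,*T(x-400,y,6.53,290,185),.005) for x,y in [(505,60),(747,132),(685,370),(437,295)]]
print("foot",np.mean(cor,0),np.round(cor,4))
cor=[atz(t,*T(x,y,5.714,120,155),.006) for x,y in [(245,42),(345,373),(150,433)]]
print("plate",np.round(cor,4), "mid diag",(cor[0]+cor[2])/2)
E
python3 tri.py
```

```text
pump (array([0.6004, 0.2695, 0.1851]), array([ 0.19, -0.11,  0.21,  0.  ]), array([0.6008, 0.2695]), array([ 0.  , -0.37,  0.25, -0.42])) [0.59987378 0.26941948 0.187     ] [0.60240943 0.26982466 0.187     ]
cap (array([ 0.5171, -0.2202,  0.1698]), array([ 0.17, -0.15,  0.29,  0.05]), array([ 0.5168, -0.2211]), array([0.3 , 0.06, 0.24, 0.6 ])) [ 0.5169199  -0.22029072  0.167     ] [ 0.51490446 -0.22424199  0.167     ]
foot [ 0.51773637 -0.22171321  0.005     ] [[ 0.5852 -0.1813  0.005 ]
 [ 0.5561 -0.2897  0.005 ]
 [ 0.4499 -0.2631  0.005 ]
 [ 0.4797 -0.1528  0.005 ]]
plate [[0.6661 0.2393 0.006 ]
 [0.4985 0.1807 0.006 ]
 [0.4655 0.2773 0.006 ]] mid diag [0.56579191 0.25828245 0.006     ]
```

Candidates, in the 768 px top view:
- **Dispensers:** white at (205,262) with the beaker at (238,315); orange at (256,404), not meant.
- **Caps:** grey on the footed bottle at (492,321). Green (499,397) and black (411,350) are not meant, and neither are the narrow caps at (275,170) and (592,333) or the black cap at (700,222).

The close crops confirm the white dispenser, with the beaker under its spout, and the thick grey cap on the square foot. I'll pass over the cap first for a wrist picture.

>>> {"api": "send_rows", "payload": {
  "motion": [
    [[-0.03, -0.03, -0.01, -6], [-0.08, -0.059, -0.025, -14], [-0.13, -0.059, -0.041, -22], [-0.18, -0.059, -0.057, -30], [-0.23, -0.059, -0.073, -38], [-0.275, -0.059, -0.087, -46], [-0.32, -0.059, -0.102, -53], [-0.365, -0.059, -0.116, -53]]
  ]
}}

```text
time: 0.95
tool_pos: [0.4875, -0.2442, 0.3103]
tool_rot: [-1.572, 0.001, -1.826]
contact_force: [-1.1, -1.4, 0.2]
opening: 0.0921
```

>>> {"api": "send_rows", "payload": {
  "motion": [
    [[-0.03, 0, 0.0225, 0], [-0.03, 0, 0.0225, 0], [-0.03, 0, 0.0225, 0]]
  ]
}}

```text
time: 1.25
tool_pos: [0.5169, -0.2203, 0.3096]
tool_rot: [-1.573, 0.001, -1.824]
contact_force: [-0.2, -0.1, 0.0]
opening: 0.0919
```

Run:
```python
from h import *
import pickle
c=read_camera("wrist");pickle.dump(c,open("w1.pkl","wb"))
cv2.imwrite("pics/w1.png",cv2.resize(c["frame"][:,:,::-1],(768,576)))
s=sensors.observe();print({k:np.round(v,4) for k,v in s.items()})
print(proj(c,[.517,-.2205,.167])*1.5)
```

```text
{'time': np.float64(1.3), 'qpos': array([-5.4100e-01,  3.7530e-01,  1.3135e+00,  2.0000e-04,  1.4549e+00,
       -2.8590e-01]), 'qvel': array([-0.0285, -0.0119,  0.005 ,  0.0008, -0.0016,  0.0031]), 'joint_efforts': array([ 1.20310e+00, -4.60377e+01, -2.61054e+01,  1.63300e-01,
        5.44000e-02,  1.68000e-02]), 'tool_pos': array([ 0.5163, -0.221 ,  0.3099]), 'tool_rot': array([-1.5728e+00,  8.0000e-04, -1.8259e+00]), 'contact_force': array([-0.1442,  0.3834, -1.2594]), 'torque': array([-0.0491, -0.0283, -0.0233]), 'opening': np.float64(0.0916)}
[384.36571312 279.91649901]
```

View pics/w1.png

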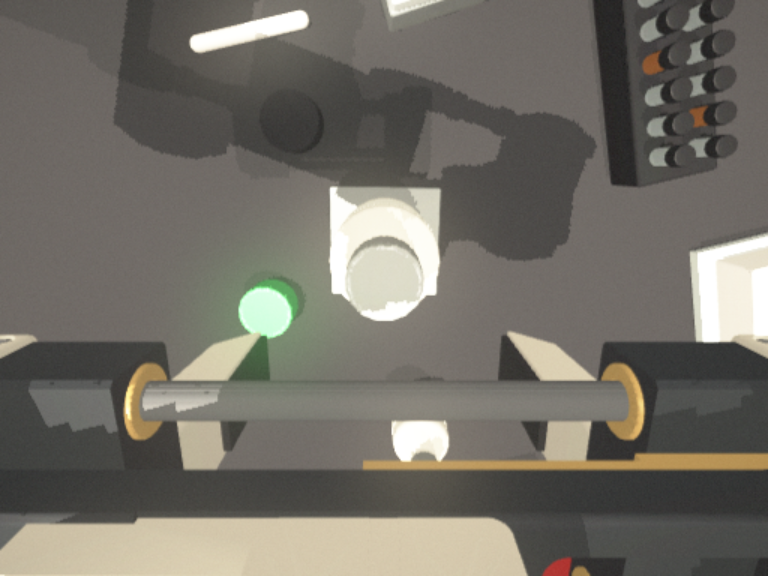

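Run:
```python
from h import *
import pickle
c=pickle.load(open("w1.pkl","rb"))
f=c["frame"][:,:,::-1][145:225,215:300].copy()
g=cv2.resize(f,None,fx=7,fy=7,interpolation=cv2.INTER_CUBIC)
for P,r,z,col in (([.517,-.2205],.026,.167,(0,0,255)),([.517,-.2205],.026,.133,(255,0,0))):
    pts=[(proj(c,[P[0]+r*np.cos(a),P[1]+r*np.sin(a),z])-[215,145]+.5)*7-.5 for a in np.linspace(0,6.28,60)]
    cv2.polylines(g,[np.array(pts).astype(int)],True,col,1)
cv2.imwrite("pics/w1c.png",g)
```

```text
(no output)
```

View pics/w1c.png

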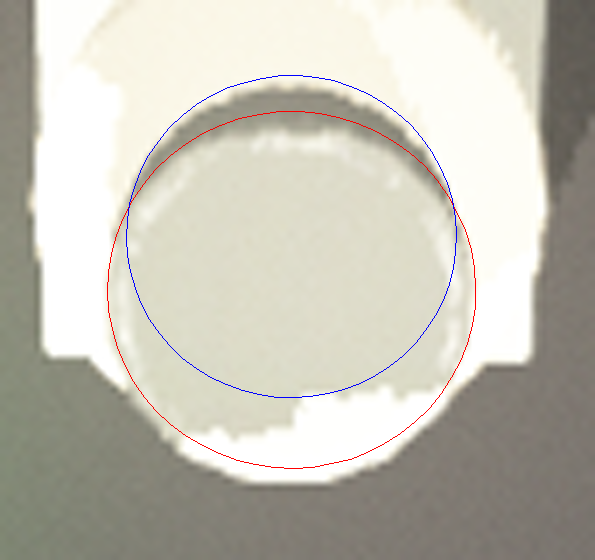

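Wrist view: the cap's grey disc is centred near (386,281), which puts it at about (0.5165, -0.222) and agrees with the other views to about 2 mm. Next, over to the pump with the fingers shut.

>>> {"api": "send_rows", "payload": {
  "motion": [
    [[-0.04, 0, -0.003, -5], [-0.09, 0, -0.007, -11], [-0.14, 0, -0.012, -17], [-0.19, 0, -0.016, -23], [-0.24, 0, -0.02, -29], [-0.29, 0, -0.024, -35], [-0.34, 0, -0.029, -41], [-0.39, 0, -0.033, -47]]
  ],
  "gripper": 0,
  "grip_force": 20
}}

```text
time: 2.1
tool_pos: [0.5826, 0.1633, 0.3106]
tool_rot: [-1.572, 0.001, -1.004]
contact_force: [1.3, 0.6, 0.6]
opening: 0.0326
```

>>> {"api": "send_rows", "payload": {
  "motion": [
    [[-0.03, 0, 0.028, 0], [-0.06, 0, 0.055, 0], [-0.08, 0, 0.072, 0], [-0.08, 0, 0.072, 0], [-0.08, 0, 0.072, 0]]
  ]
}}

```text
time: 2.6
tool_pos: [0.6006, 0.2679, 0.3104]
tool_rot: [-1.573, 0.001, -1.005]
contact_force: [1.6, 0.5, 0.3]
opening: 0.0001
```

```bash
cat > wr.py <<'E'
from h import *
import pickle,sys
# usage: wr.py out x y z r
out=sys.argv[1];x,y,z,r=map(float,sys.argv[2:6])
s=sensors.observe();print(s["time"],np.round(s["tool_pos"],4),np.round(s["tool_rot"],4),np.round(s["contact_force"],2))
c=read_camera("wrist");pickle.dump(c,open(out+".pkl","wb"))
u,v=proj(c,[x,y,z]).astype(int);u0,v0=max(u-50,0),max(v-40,0)
f=c["frame"][:,:,::-1][v0:v0+80,u0:u0+100]
g=cv2.resize(f,None,fx=7,fy=7,interpolation=cv2.INTER_CUBIC)
pts=[(proj(c,[x+r*np.cos(a),y+r*np.sin(a),z])-[u0,v0]+.5)*7-.5 for a in np.linspace(0,6.28,60)]
cv2.polylines(g,[np.array(pts).astype(int)],True,(0,0,255),1)
print(u0,v0,"center",(proj(c,[x,y,z])-[u0,v0]+.5)*7-.5)
cv2.imwrite(f"pics/{out}.png",g)
E
python3 wr.py w2 .6005 .2695 .187 .022
```

```text
2.6 [0.6006 0.2679 0.3104] [-1.5726e+00  1.0000e-03 -1.0051e+00] [1.6  0.49 0.27]
207 150 center [358.97408886 287.70308374]
```

View pics/w2.png

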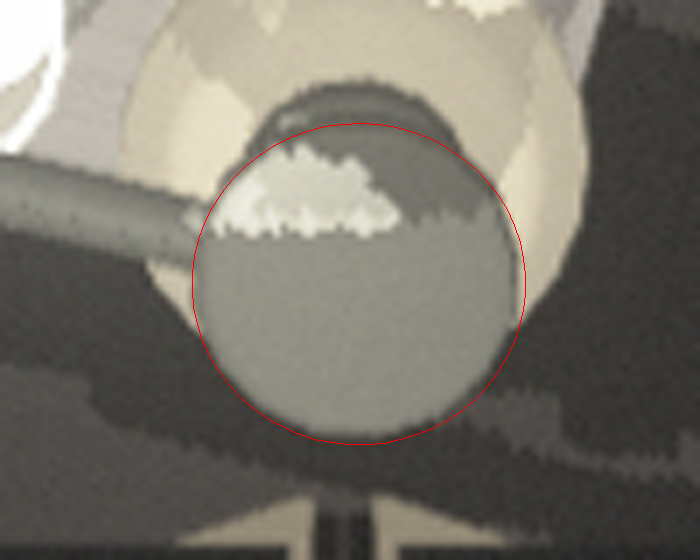

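The circle matches the pump head to within about 1 mm. Now the press.

>>> {"api": "send_rows", "payload": {
  "motion": [
    [[-0.001, 0.04, 0.001, 0], [-0.001, 0.08, 0.001, 0], [-0.001, 0.094, 0.001, 0], [-0.001, 0.098, 0.001, 0], [-0.001, 0.102, 0.001, 0], [-0.001, 0.106, 0.001, 0], [-0.001, 0.109, 0.001, 0], [-0.001, 0.109, 0.001, 0]]
  ]
}}

```text
time: 3.45
tool_pos: [0.6016, 0.2682, 0.2027]
tool_rot: [-1.57, -0.001, -1.006]
contact_force: [0.9, -3.4, 5.3]
opening: 0.0006
```

Run:
```python
from h import *
s=sensors.observe();print(s["time"],np.round(s["tool_pos"],4),np.round(s["contact_force"],2))
```

```text
3.45 [0.6016 0.2682 0.2027] [ 0.9  -3.41  5.26]
```

>>> {"api": "send_rows", "payload": {
  "motion": [
    [[0, 0.002, 0, 0], [0, 0.004, 0, 0], [0, 0.006, 0, 0], [0, 0.006, 0, 0]]
  ]
}}

```text
time: 3.85
tool_pos: [0.6018, 0.2683, 0.2001]
tool_rot: [-1.567, -0.002, -1.006]
contact_force: [-5.3, -3.9, 16.6]
opening: 0.0
```

Force jumped to 16.6 N at 12 mm of travel, so that is the bottom stop. Releasing.

>>> {"api": "send_rows", "payload": {
  "motion": [
    [[0, -0.004, 0, 0], [0, -0.01, 0, 0], [0, -0.018, 0, 0], [0, -0.04, 0, 0], [0, -0.08, 0, 0], [0, -0.11, 0, 0], [0, -0.11, 0, 0]]
  ]
}}

```text
time: 4.55
tool_pos: [0.6026, 0.2692, 0.3154]
tool_rot: [-1.558, -0.003, -1.006]
contact_force: [0.4, -0.1, 0.7]
opening: 0.0005
```

```bash
python3 wr.py w3 .6005 .2695 .187 .022
python3 - <<'E'
from h import *
c=read_camera("scene");cv2.imwrite("pics/s3.png",cv2.resize(c["frame"][:,:,::-1],(768,576)))
E
```

```text
4.55 [0.6026 0.2692 0.3154] [-1.5582 -0.0035 -1.0056] [ 0.44 -0.07  0.74]
203 148 center [354.67668239 288.2051111 ]
```

View pics/w3.png

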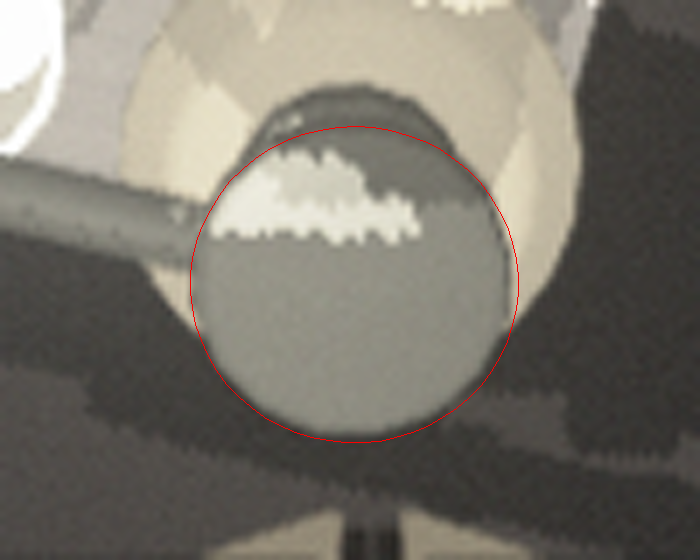

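View pics/s3.png

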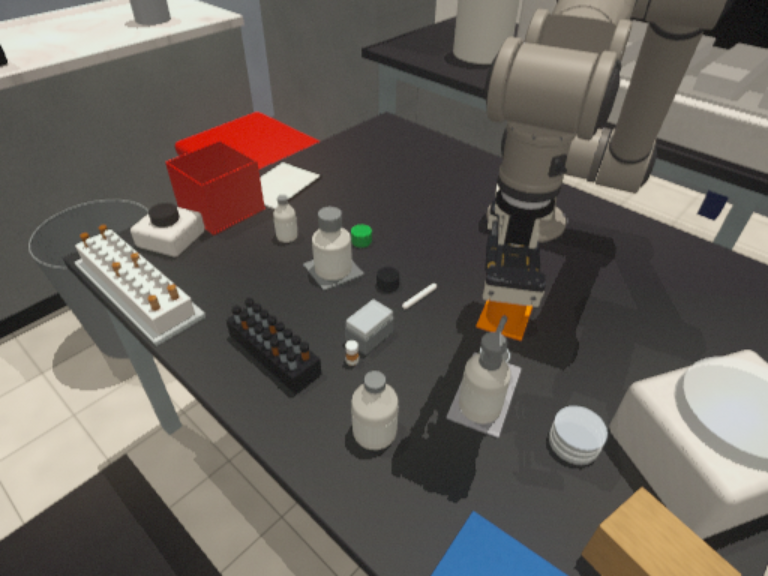

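Pump head is back up at its original spot (circle matches). Beaker unmoved.

```bash
cat > go.py <<'E'
from h import *
import sys
from scipy.spatial.transform import Rotation as Ro
s=sensors.observe();R=Ro.from_euler('xyz',s["tool_rot"]).as_matrix()
print("t",s["time"],np.round(s["tool_pos"],4),np.round(np.degrees(s["tool_rot"]),2),"F",np.round(s["contact_force"],2),"M",np.round(s["torque"],3),"q6",round(s["qpos"][5],3),"op",round(float(s["opening"]),4))
print("tool y axis",R[:,1].round(4))
if len(sys.argv)>3: print("shift",np.round(R.T@(np.array(sys.argv[1:4],float)-s["tool_pos"]),4))
E
python3 go.py .5165 -.222 .305
```

```text
t 4.65 [0.6014 0.2687 0.3103] [-89.74  -0.09 -57.62] F [-0.36 -0.3  -1.88] M [ 0.05  -0.134 -0.002] q6 -0.261 op 0.0006
tool y axis [ 0.0047  0.0011 -1.    ]
shift [ 0.369   0.0044 -0.3345]
```

>>> {"api": "send_rows", "payload": {
  "motion": [
    [[0.033, 0, -0.03, 5], [0.07, 0, -0.064, 11], [0.107, 0, -0.097, 17], [0.144, 0, -0.131, 23], [0.181, 0, -0.164, 29], [0.218, 0, -0.198, 35], [0.255, 0, -0.231, 41], [0.29, 0, -0.263, 47]]
  ],
  "gripper": 1
}}

```text
time: 5.45
tool_pos: [0.5334, -0.1187, 0.3078]
tool_rot: [-1.57, 0.003, -1.83]
contact_force: [0.9, 0.3, 0.1]
opening: 0.0599
```

```bash
python3 go.py .5165 -.222 .290
```

```text
t 5.45 [ 0.5334 -0.1187  0.3078] [ -89.93    0.17 -104.87] F [0.88 0.33 0.11] M [-0.016 -0.097 -0.062] q6 -0.102 op 0.0599
tool y axis [ 0.0019  0.0025 -1.    ]
shift [0.1043 0.0175 0.0102]
```

>>> {"api": "send_rows", "payload": {
  "motion": [
    [[0.04, 0.007, 0.004, 0], [0.08, 0.014, 0.008, 0], [0.104, 0.0175, 0.01, 0], [0.104, 0.0175, 0.01, 0], [0.104, 0.0175, 0.01, 0], [0.104, 0.0175, 0.01, 0]]
  ]
}}

```text
time: 6.05
tool_pos: [0.5165, -0.2205, 0.2895]
tool_rot: [-1.571, 0.004, -1.829]
contact_force: [-0.3, -0.3, 0.2]
opening: 0.0917
```

```bash
python3 wr.py w4 .5165 -.222 .167 .026;python3 go.py .5165 -.222 .162
```

```text
6.05 [ 0.5165 -0.2205  0.2895] [-1.5707  0.0038 -1.8293] [-0.27 -0.27  0.16]
206 153 center [354.53181648 287.96432095]
t 6.1 [ 0.5166 -0.2204  0.2898] [ -89.96    0.2  -104.79] F [-0.24  0.33  0.22] M [ 0.012 -0.123  0.025] q6 -0.284 op 0.0915
tool y axis [ 0.0015  0.0031 -1.    ]
shift [0.002  0.1278 0.0002]
```

View pics/w4.png

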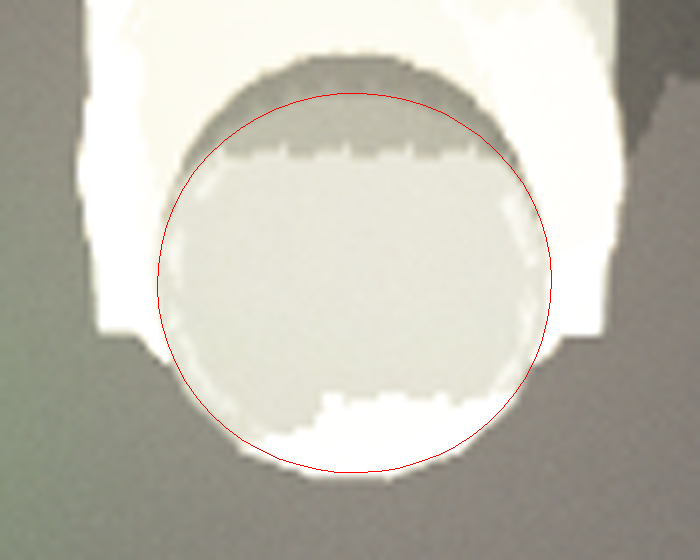

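>>> {"api": "send_rows", "payload": {
  "motion": [
    [[0.002, 0.03, 0, 0], [0.0025, 0.07, 0, 0], [0.003, 0.105, 0, 0], [0.003, 0.123, 0, 0], [0.003, 0.1275, 0, 0], [0.003, 0.1275, 0, 0], [0.003, 0.1275, 0, 0]]
  ]
}}

```text
time: 6.8
tool_pos: [0.5169, -0.2228, 0.1637]
tool_rot: [-1.568, 0.003, -1.828]
contact_force: [0.3, 0.9, -0.3]
opening: 0.0918
```

```bash
python3 go.py .5165 -.222 .162
```

```text
t 6.8 [ 0.5169 -0.2228  0.1637] [ -89.83    0.16 -104.74] F [ 0.33  0.91 -0.26] M [-0.058 -0.073 -0.085] q6 -0.29 op 0.0918
tool y axis [ 0.0037  0.0019 -1.    ]
shift [-0.0007  0.0017 -0.0006]
```

>>> {"api": "send_rows", "payload": {
  "motion": [
    [[-0.001, 0.0015, -0.0005, 0], [-0.001, 0.0015, -0.0005, 0], [-0.001, 0.0015, -0.0005, 0], [-0.001, 0.0015, -0.0005, 0], [-0.001, 0.0015, -0.0005, 0], [-0.001, 0.0015, -0.0005, 0], [-0.001, 0.0015, -0.0005, 0], [-0.001, 0.0015, -0.0005, 0]]
  ],
  "gripper": 0,
  "grip_force": 45
}}

```text
time: 7.6
tool_pos: [0.5166, -0.2217, 0.1622]
tool_rot: [-1.568, 0.003, -1.828]
contact_force: [-2.2, 0.9, 1.2]
opening: 0.0516
```

```bash
python3 go.py .5165 -.222 .162
```

```text
t 7.6 [ 0.5166 -0.2217  0.1622] [ -89.85    0.16 -104.74] F [-2.2   0.85  1.15] M [0.038 0.161 0.072] q6 -0.288 op 0.0516
tool y axis [ 0.0033  0.002  -1.    ]
shift [0.0003 0.0002 0.    ]
```

>>> {"api": "send_rows", "payload": {
  "motion": [
    [[0, 0.002, 0, 0], [0, 0.004, 0, 0], [0, 0.006, 0, 0], [0, 0.007, 0, 0], [0, 0.0075, 0, 0], [0, 0.0075, 0, 0]]
  ]
}}

```text
time: 8.2
tool_pos: [0.5167, -0.2219, 0.1559]
tool_rot: [-1.567, 0.002, -1.828]
contact_force: [-3.2, 1.7, 11.3]
opening: 0.0512
```

```bash
python3 go.py .5165 -.222 .1562
```

```text
t 8.2 [ 0.5167 -0.2219  0.1559] [ -89.78    0.13 -104.74] F [-3.2   1.68 11.32] M [ 0.203  0.495 -0.009] q6 -0.288 op 0.0512
tool y axis [ 0.0043  0.0013 -1.    ]
shift [ 0.0002 -0.0003 -0.0001]
```

>>> {"api": "send_rows", "payload": {
  "motion": [
    [[0, 0.001, 0, -4], [0, 0.001, 0, -10], [0, 0.001, 0, -16], [0, 0.001, 0, -22], [0, 0.001, 0, -28], [0, 0.001, 0, -34], [0, 0.001, 0, -34]]
  ]
}}

```text
time: 8.9
tool_pos: [0.5179, -0.2224, 0.1565]
tool_rot: [-1.563, -0.003, -1.232]
contact_force: [0.3, 0.7, 11.0]
opening: 0.0513
```

```bash
python3 go.py .5165 -.222 .1562
```

```text
t 8.9 [ 0.5179 -0.2224  0.1565] [-89.58  -0.19 -70.57] F [ 0.34  0.67 11.04] M [ 0.09  -0.024  0.043] q6 -0.885 op 0.0513
tool y axis [ 8.1e-03 -6.0e-04 -1.0e+00]
shift [-0.0008  0.0003 -0.0012]
```

>>> {"api": "send_rows", "payload": {
  "motion": [
    [[0, 0.001, 0, -6], [0, 0.001, 0, -12], [0, 0.001, 0, -18], [0, 0.001, 0, -24], [0, 0.001, 0, -32], [0, 0.001, 0, -40], [0, 0.001, 0, -48], [0, 0.001, 0, -48]]
  ]
}}

```text
time: 9.7
tool_pos: [0.5185, -0.222, 0.1567]
tool_rot: [-1.568, -0.01, -0.39]
contact_force: [-0.9, 2.3, 8.5]
opening: 0.0517
```

```bash
python3 go.py .5165 -.222 .1562
```

```text
t 9.7 [ 0.5185 -0.222   0.1567] [-89.83  -0.55 -22.33] F [-0.92  2.34  8.49] M [ 0.559  0.273 -0.022] q6 -1.726 op 0.0517
tool y axis [ 9.9e-03 -8.0e-04 -1.0e+00]
shift [-0.0019  0.0005 -0.0007]
```

>>> {"api": "send_rows", "payload": {
  "motion": [
    [[0, -0.003, 0, 0], [0, -0.006, 0, 0], [0, -0.01, 0, 0], [0, -0.014, 0, 0], [0, -0.018, 0, 0], [0, -0.018, 0, 0]]
  ]
}}

```text
time: 10.3
tool_pos: [0.5186, -0.2223, 0.1752]
tool_rot: [-1.568, -0.011, -0.39]
contact_force: [0.1, -0.2, -0.5]
opening: 0.0519
```

```bash
python3 go.py .5165 -.222 .2655
```

```text
t 10.3 [ 0.5186 -0.2223  0.1752] [-89.84  -0.61 -22.33] F [ 0.15 -0.22 -0.48] M [ 0.068 -0.091 -0.016] q6 -1.726 op 0.0519
tool y axis [ 0.0109 -0.0014 -0.9999]
shift [-0.0011 -0.0903 -0.0003]
```

>>> {"api": "send_rows", "payload": {
  "motion": [
    [[0, -0.02, 0, 0], [0, -0.045, 0, 0], [0, -0.07, 0, 0], [0.0005, -0.085, 0, 0], [0.0005, -0.0905, 0, 0], [0.0005, -0.0905, 0, 0], [0.0005, -0.0905, 0, 0], [0.0005, -0.0905, 0, 0]]
  ]
}}

```text
time: 11.1
tool_pos: [0.5177, -0.2221, 0.2644]
tool_rot: [-1.568, -0.008, -0.39]
contact_force: [1.1, 0.6, -0.6]
opening: 0.0516
```

```bash
python3 go.py .5182 -.222 .2655
python3 - <<'E'
from h import *
import pickle
a=read_camera("scene");b=read_camera("top")
pickle.dump((a,b),open("e.pkl","wb"))
cv2.imwrite("pics/s5.png",cv2.resize(a["frame"][:,:,::-1],(768,576)))
f=a["frame"][:,:,::-1][85:205,180:270];g=b["frame"][:,:,::-1][160:280,290:380]
cv2.imwrite("pics/e.png",cv2.resize(np.hstack([f,g]),None,fx=4.3,fy=4.3,interpolation=cv2.INTER_CUBIC))
w=read_camera("wrist");cv2.imwrite("pics/w5.png",w["frame"][:,:,::-1])
E
python3 go.py
```

```text
t 11.1 [ 0.5177 -0.2221  0.2644] [-89.82  -0.48 -22.33] F [ 1.11  0.61 -0.59] M [ 0.061 -0.137  0.044] q6 -1.726 op 0.0516
tool y axis [ 9.e-03 -3.e-04 -1.e+00]
shift [ 0.0004 -0.0011  0.0003]
t 11.25 [ 0.5179 -0.2222  0.2649] [-89.83  -0.53 -22.33] F [-0.11  0.43  0.04] M [ 0.044 -0.103 -0.   ] q6 -1.726 op 0.0519
tool y axis [ 9.8e-03 -7.0e-04 -1.0e+00]
```

View pics/s5.png

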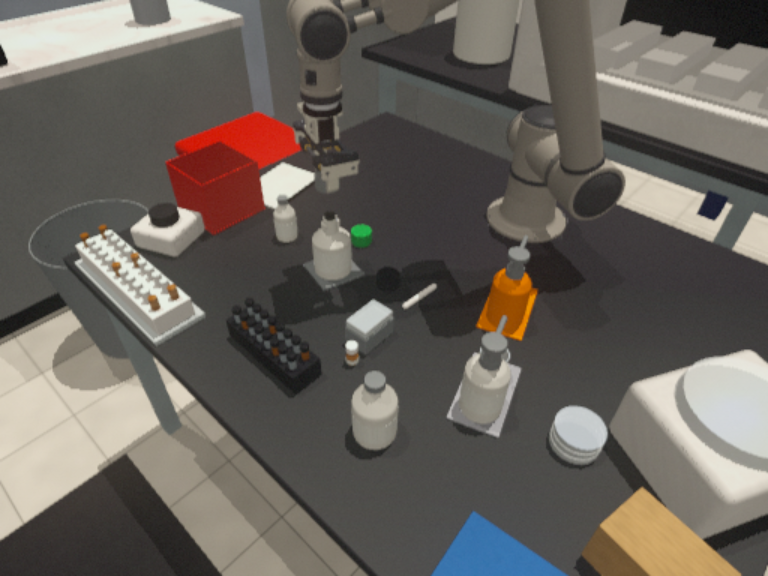

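View pics/e.png

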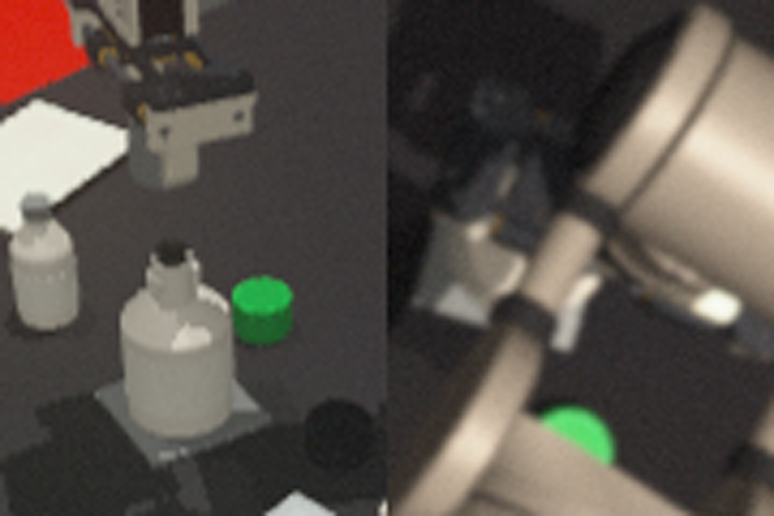

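View pics/w5.png

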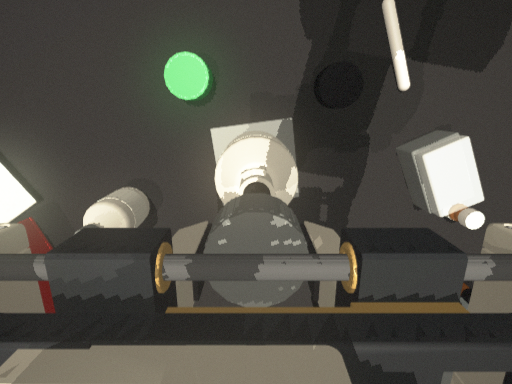

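The cap is in the gripper and upright (scene crop around (163,165)). The bottle's neck is open with its black seal visible. I'll let it settle and check the height.

>>> {"api": "send_rows", "payload": {
  "motion": [
    [[0, 0, 0, 0], [0, 0, 0, 0], [0, 0, 0, 0], [0, 0, 0, 0], [0, 0, 0, 0]]
  ]
}}

```text
time: 11.75
tool_pos: [0.5179, -0.2222, 0.265]
tool_rot: [-1.568, -0.009, -0.39]
contact_force: [0.3, 0.1, -0.9]
opening: 0.0515
```

```bash
python3 go.py
python3 - <<'E'
from h import *
a=read_camera("scene")
f=a["frame"][:,:,::-1][85:205,180:270];k=5
g=cv2.resize(f,None,fx=k,fy=k,interpolation=cv2.INTER_CUBIC)
for z,col in ((.236,(0,0,255)),(.27,(0,255,255)),(.156,(255,0,0))):
    r=.021 if z<.2 else .026
    pts=[(proj(a,[.517+r*np.cos(t),-.222+r*np.sin(t),z])-[180,85]+.5)*k for t in np.linspace(0,6.28,60)]
    cv2.polylines(g,[np.array(pts).astype(int)],True,col,1)
cv2.imwrite("pics/e2.png",g)
E
python3 go.py
```

```text
t 11.75 [ 0.5179 -0.2222  0.265 ] [-89.83  -0.54 -22.33] F [ 0.31  0.14 -0.93] M [ 0.097 -0.17  -0.032] q6 -1.726 op 0.0515
tool y axis [ 9.9e-03 -8.0e-04 -1.0e+00]
t 11.8 [ 0.5179 -0.2222  0.265 ] [-89.83  -0.54 -22.33] F [ 0.37  0.15 -0.66] M [ 0.019 -0.152 -0.053] q6 -1.726 op 0.0519
tool y axis [ 9.8e-03 -8.0e-04 -1.0e+00]
```

View pics/e2.png

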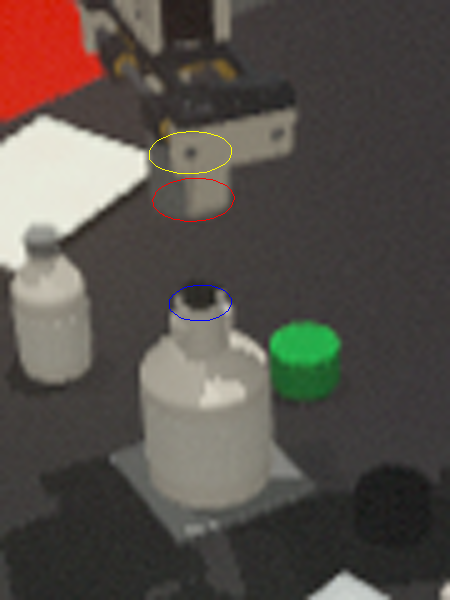

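The overlay puts the cap's rim about 80 mm above the neck and on its axis, held still. Handing in.

```bash
python3 -c "
from cell import hand_in
print(hand_in())"; python3 go.py
```

```text
the job is handed in; nothing more can be done
None
the job is handed in; nothing more can be done
```

The job is done and handed in at about 11.8 s on the robot's clock, well inside the 51 s limit; no verdict was reported.

- **Pump:** I gave the white dispenser with the beaker under its spout one press to its bottom stop (12 mm, 16.6 N). The wrist picture afterwards showed the head back up, and the beaker had not moved.
- **Cap:** I gripped the grey ribbed cap at 45 N and pressed it about 6.3 mm (11.3 N). I turned it 82° anticlockwise with almost no twisting resistance, then lifted it straight off.
- **Final position:** the cap is held upright and still, tilted about 0.6°. From the tool height, its rim is about 80 mm above the neck and roughly on the bottle's axis. The last scene picture showed the neck open, with the black seal visible, and nothing else visibly moved.

**Disagreement:** the top, scene and wrist cameras differed by 2 to 4 mm on where the cap was. The close wrist view settled it, and sideways forces while turning stayed below 4 N. During the turn the tool drifted about 2 mm sideways, and I lifted from there without re-centring.

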